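# Clear the canister from the cubby door and shut it

## Task

The grey canister is standing in the way of the cubby's swing door. Without gripping or lifting anything, gently push the canister along the shelf with the fingertips, keeping it upright, until its whole base stands inside the inlaid ring; only then push the door fully shut, and leave it shut. Leave the gourds and everything else on the shelf where they are.

Things in the scene. Friction and masses are not known exactly. Their poses are not given: they have to be found in the camera images.
- shelf: Fixed dark walnut floating shelf: a level board 340 mm deep (x) by 800 mm long, its top 50 mm above the work surface, with a 22 mm lip along the back. Origin: on the work surface, 170 mm behind the board's front edge; x points to the back, y along the shelf towards the cubby (the robot's left), z up; the board spans y from -500 to +300 mm.
- cubby (a point): Centre of the top of the cubby, a walnut box fixed on the left end of the shelf, 100 mm tall (top 150 mm above the work surface), 199 mm along the shelf, 168 mm deep, open at its front except for the swing door. Spare lids lie inside.
- canister: Squat matte grey canister with a grey ribbed twist cap of the same width, loose, upright: 72 mm diameter, 80 mm tall in all, about 0.35 kg (0.25 to 0.5), it slides with moderate friction (a few newtons). It starts in front of the cubby in the way of the door, with a clear gap to the open door. Origin: centre of its underside; z up.
- ring_mark: Pale maple ring inlaid in the shelf top, flush (nothing to feel): 96 mm inner and 110 mm outer diameter, the canister's place. It lies towards the front of the shelf, farther from the cubby than the canister. Origin: centre of the ring, at the shelf top.
- cubby_door (a joint): Opening angle of the cubby's upright swing door, rad: 0 shut (a firm stop), 1.45 to 1.8 at the start, 1.9 at most. It hinges about the vertical at the cubby's outer (left, +y) end and opens towards the robot, closing counter-clockwise seen from above. It stays where it is left (light friction, under 1 N at the free edge); no latch, no handle.
- door_hinge (a point): Point on the door's hinge axis, mid-thickness of the panel, at half the door's height (91 mm above the work surface). Open, the door's outer face looks to the robot's left; shut, towards the robot.
- door_edge (a point): Middle of the door's free edge, 170 mm from the hinge axis, mid-thickness of the panel, 91 mm above the work surface; moves with the door. The panel is walnut, 168 mm wide, 78 mm tall, 12 mm thick, its lower edge 2 mm above the shelf, with a flat steel disc (22 mm, 2 mm thick) near the free edge of the outer face.
- gourd_small: The smallest of three calabash gourd cups with steel foot and steel collar, standing loose in a row along the back of the shelf, 70 mm across, 82 mm tall. To be left alone. Origin: centre of its underside.
- gourd_middle: The middle-sized of three calabash gourd cups with steel foot and steel collar, standing loose in a row along the back of the shelf, 78 mm across, 90 mm tall. To be left alone. Origin: centre of its underside.
- gourd_large: The largest of three calabash gourd cups with steel foot and steel collar, standing loose in a row along the back of the shelf, 86 mm across, 98 mm tall. To be left alone. Origin: centre of its underside.
- bombilla: Steel bombilla (drinking straw) lying loose on the shelf beyond the ring, about 170 mm long, 22 mm wide at its flat strainer, 10 mm high; its x axis runs along it. To be left alone. Origin: under its middle.
- spare_lid: Turned wooden lid, 62 mm diameter, 26 mm tall with its knob, loose on the shelf beyond the bombilla. To be left alone. Origin: centre of its underside.
- bowl: White bowl, 90 mm across, 40 mm tall, standing loose on top of the cubby (150 mm above the work surface). To be left alone. Origin: centre of its underside.
- sugar_jar: Glass jar with steel cap, 66 mm diameter, 100 mm tall, loose near the right end of the shelf, behind the wooden lid. To be left alone. Origin: centre of its underside.
Not all that is in view belongs to the job. What is shaped like the canister but green or red is not meant.

How it is judged:
By the outcome, as a careful person would: the job done as asked, in the order asked, and still so for the second after the job is handed in, with the robot touching nothing.
It also fails if it takes over 67 s, if anything falls off the work surface, if the arm or the gripper's body presses on something with over 40 N, if the wrist force passes 120 N, or if a joint passes its speed limit or range.

## Robot

A 6-joint arm with a two-finger parallel gripper is mounted at the origin on the work surface. World frame = base frame: x ahead of the robot, y to its left, z up, the work surface at z = 0. Lengths are in mm, angles in rad, forces in N, time in s.
With the tool pointing down it reaches from about 275 to 750 mm from the base axis. Payload 10.2 kg.
Tool frame: the origin (TCP) lies midway between the tips of the shut fingers; the grasp point (between the pads) lies 19 mm behind it; z points along the fingers, y is the line along which they close (so a half turn about z gives the same grasp; the last joint's range is limited). The gripper opens to 85 mm and grips with 20 to 120 N. Pads are 22 mm wide; open, the fingers measure 114 mm over their backs; the gripper's body (76 mm by 85 mm) begins 54 mm behind the grasp point. The pads swing forward as they close: fully open they stand 13 mm farther back than shut.
Start: joints at [-1.547, 0.313, 1.498, -0, 1.331, -0.223], TCP at [128.245, -509.101, 231.294] pointing down, gripper open.
Joint ranges: [-2.94, 2.94], [-0.97, 2.17], [0.19, 2.56], [-1.23, 4.37], [0.02, 3.11], [-2.88, 2.88]. Speed limits (rad/s): [2.39, 2.39, 3.01, 3.14, 3.14, 3.14].

## Interface

Orientations are given as a unit quaternion [w, x, y, z].
In Python, from rig import ctrl gives the robot as it stands.
- The arm moves only by the tool send_rows, never from a script. Its argument "targets" is a list of rows, each an object with "offset": the shift along the world's x, y, z in cm, a list of three; "spin": the turn about the world's z in rad. A call has 1 to 8 rows; each row is the pose to reach, as a shift and turn from the pose commanded when the call began; what a row does not reach only later rows make up. A row lasts 1/12 s, in which the tool goes at most 41.7 mm and 7.16 degrees, less where a joint would pass 70% of its speed; a pose out of reach is approached as far as the arm can. A call with a gripper value outside its range is refused whole. "grip" is the opening, from 0 (shut) to 1 (fully open), set as the call begins (left out, the last holds). The fingers move at their own pace and stop on an object; "squeeze" is the grip in N (left out, the last holds). Time passes only in rows, so rows that repeat a pose let the fingers close. It gives the time, the measured TCP pose, the force, the opening and the grip force at its end, in the units of the state.
- ctrl.sense(): the state, without advancing time (a new reading comes with each control period).
- ctrl.capture(name): name is "scene" or "side" or "wrist"; returns (picture, depth): 400x640x3 uint8, red, green, blue; 400x640 float32, mm along the optical axis (not along the pixel's ray), 0 where there is no reading.
- ctrl.calibration(name): a dict with "fx", "fy", "cx", "cy" (pixels), "view" (4x4, takes a point from world to camera coordinates); the wrist camera has in their place "mount" (4x4, takes a point from camera to tool coordinates, whose origin is the TCP and whose axes are the flange's). Camera axes: x right, y down, z forward; pixel columns grow to the right and rows downward; lengths in mm; the calibration is good to about 2 mm. A picture is of the moment at which its call begins: read the wrist's pose just before it. calibration takes no time and is no camera call.
- ctrl.finish_job(): hands the job in; it is judged then, once.
Trained networks look in the newest picture that a camera, given by its name, has taken for a name from the list of things; names that differ only in an ending like _2 or _b are one class to them, and where a whole thing is asked for, a point or a joint stands for the part that bears it (a point fixed in the world has none). Each returns a list of dicts, best first, with "conf" (0 to 1); they miss things now and then, are a little off and sometimes report something else, mostly with a low value. They report only what shows in the picture. A call takes as long as a camera call. They do not tell look-alikes from the thing itself.
- ctrl.search_frame(camera, query): "box" ([left, top, right, bottom] in pixels, round what is visible of it).
- ctrl.place_of(camera, query): "uv" ([column, row] in pixels: a listed point, or the origin of a listed thing).
The state is a dict: "time_s": time; "joints": joint angles; "dq": joint speeds; "tau": joint torques, N m; "eef_pos": TCP position; "ee_rot": TCP orientation; "force": force on the tool from outside, world axes, zero at the start; "wrist_torque": the same for the moment, N m; "grip_width": opening from 0.0 (shut) to 1.0 (fully open); "grip_force": force on a finger pad.
Only numpy, scipy, OpenCV 4.12 (cv2) and the standard library are available. Lean on these libraries where they do the work, as an engineer would, in place of code of your own. Each camera call takes 0.05 s, during which the arm holds its last target. There are 200 camera calls.

## Working session

There is one attempt and no reset: what is moved stays moved. The work goes in short steps, Python scripts to look and compute and a tool call to move; the robot and the scene stay as the last step left them, time stands still between calls to the robot, and variables do not carry over. Pictures are saved under pics/ and viewed, at most 10 in all, crops included, and the job is handed in when it is done.

Besides the shell and the picture viewer there is one more tool, called by a JSON object that holds its "fn" and its "kwargs". send_rows: Moves the arm, as the interface text tells. Its arguments: {"type":"object","properties":{"targets":{"type":"array"},"grip":{"type":"number"},"squeeze":{"type":"number"}},"required":["targets"]}

```bash
mkdir -p pics
cat > h.py <<'E'
from rig import ctrl
import numpy as np, cv2
def cap(n,f=None):
    p,d=ctrl.capture(n)
    if f: cv2.imwrite('pics/'+f,p[:,:,::-1])
    return p,d
def ray(n,uv):
    c=ctrl.calibration(n); V=np.array(c['view']); R,t=V[:3,:3],V[:3,3]
    return -R.T@t, R.T@np.array([(uv[0]-c['cx'])/c['fx'],(uv[1]-c['cy'])/c['fy'],1])
def onz(n,uv,z):
    o,r=ray(n,uv); return o+r*(z-o[2])/r[2]
def px(n,p):
    c=ctrl.calibration(n); q=np.array(c['view'])@np.r_[p,1]; return [c['fx']*q[0]/q[2]+c['cx'],c['fy']*q[1]/q[2]+c['cy']]
E
python3 - <<'E'
from h import *
np.set_printoptions(precision=1,suppress=True)
Z=dict(shelf=0,cubby=150,canister=50,ring_mark=50,door_hinge=91,door_edge=91,gourd_small=50,gourd_middle=50,gourd_large=50,bombilla=50,spare_lid=50,bowl=150,sugar_jar=50)
for n in('scene','side'):
    cap(n,n+'0.png')
    o,r=ray(n,(320,200)); print(n,o,r)
    for k,z in Z.items():
        try: print(k,[(np.round(e['uv']),round(e['conf'],2),onz(n,e['uv'],z)[:2]) for e in ctrl.place_of(n,k)[:3]])
        except Exception as x: print(k,x)
s=ctrl.sense();print(s)
E
```

```text
scene [1047.4  781.1  972. ] [-0.4 -0.7 -0.7]
shelf [(array([322., 243.]), 0.76, array([574.3, -33.1])), (array([259., 184.]), 0.55, array([ 612.9, -381.2]))]
cubby [(array([329., 265.]), 0.73, array([669.6, 160.2]))]
canister [(array([365., 249.]), 0.97, array([510.7,  89.9])), (array([449., 277.]), 0.97, array([383.5, 279.3])), (array([428., 252.]), 0.8, array([372.9, 186.4]))]
ring_mark [(array([319., 194.]), 0.42, array([ 497.8, -178.9]))]
door_hinge [(array([373., 292.]), 0.92, array([598.1, 242.2])), (array([298., 152.]), 0.6, array([ 469.5, -358.6]))]
door_edge [(array([431., 268.]), 0.97, array([430.9, 256.5]))]
gourd_small [(array([271., 213.]), 0.88, array([ 662.4, -175.7]))]
gourd_middle [(array([255., 183.]), 0.97, array([ 644.7, -332.1]))]
gourd_large [(array([289., 244.]), 0.77, array([677.5, -37.6]))]
bombilla [(array([303., 174.]), 0.69, array([ 491. , -290.2]))]
spare_lid [(array([301., 150.]), 0.43, array([ 430. , -413.1])), (array([266., 162.]), 0.32, array([ 565.8, -414.9]))]
bowl [(array([312., 262.]), 0.7, array([697.6, 131.6]))]
sugar_jar [(array([265., 161.]),
[... 800 characters left out ...]
]))]
bombilla [(array([309., 309.]), 0.92, array([ 489. , -294.3]))]
spare_lid [(array([283., 377.]), 0.71, array([ 441.2, -427.4])), (array([355., 382.]), 0.21, array([ 570.6, -440.4]))]
bowl [(array([395., 120.]), 0.95, array([699.5, 133.3]))]
sugar_jar [(array([352., 382.]), 0.58, array([ 564.5, -439.5]))]
{'time_s': 1.4, 'joints': array([-1.5,  0.3,  1.5, -0. ,  1.3, -0.2]), 'dq': array([-0., -0., -0., -0., -0.,  0.]), 'tau': array([ -0. , -41.2, -26. ,  -0. ,   0. ,   0. ]), 'eef_pos': array([ 128.2, -509.1,  231.3]), 'ee_rot': array([-0. ,  1. ,  0.1, -0. ]), 'force': array([-0.5,  0.1,  0.6]), 'wrist_torque': array([ 0., -0., -0.]), 'grip_force': 0.0, 'grip_width': 0.9988334050358988}
```

View pics/scene0.png

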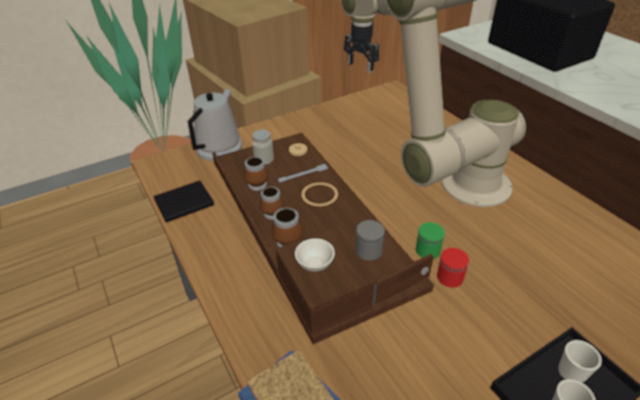

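View pics/side0.png

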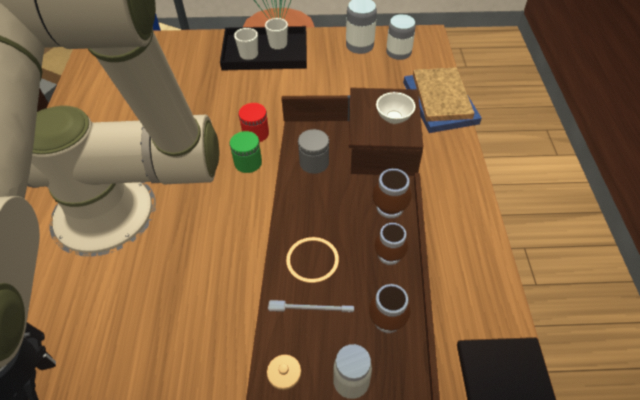

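The candidates for the canister in the scene view are grey (368,240), green (430,240) and red (453,268). The grey one fits: it is grey, stands on the shelf and is in front of the cubby, while the other two stand on the table. I'll measure it precisely and confirm it in a crop.

```bash
cat >> h.py <<'E'
def cloud(n,d):
    c=ctrl.calibration(n); V=np.array(c['view']); v,u=np.mgrid[0:400,0:640]
    P=np.stack([(u-c['cx'])/c['fx']*d,(v-c['cy'])/c['fy']*d,d],-1)
    W=(P-V[:3,3])@V[:3,:3]; W[d<=0]=np.nan; return W
def circ(X):
    from scipy.optimize import least_squares
    r=least_squares(lambda q:np.hypot(X[:,0]-q[0],X[:,1]-q[1])-q[2],[*X.mean(0),40],loss='soft_l1',f_scale=2); return r.x
def near(W,c,r): return np.hypot(W[...,0]-c[0],W[...,1]-c[1])<r
def canister(n,d,c0):
    W=cloud(n,d); m=near(W,c0,60)&(abs(W[...,2]-130)<5)
    k=cv2.findContours(m.astype('u1'),cv2.RETR_EXTERNAL,cv2.CHAIN_APPROX_NONE)[0]; k=max(k,key=cv2.contourArea)[:,0]
    X=np.array([onz(n,p,130)[:2] for p in k]); return circ(X),np.median(W[m][:,2]),m.sum()
E
python3 - <<'E'
from h import *
np.set_printoptions(precision=1,suppress=True)
S=ctrl.sense(); 
from scipy.spatial.transform import Rotation as R
q=S['ee_rot']; print(q, R.from_quat(np.r_[q[1:],q[0]]).as_matrix())
for n in('scene','side'):
    p,d=cap(n); W=cloud(n,d)
    print(n,canister(n,d,(509,97)))
    hsv=cv2.cvtColor(p,cv2.COLOR_RGB2HSV).astype(int)
    Wz=np.array([[onz(n,(u,v),50)[:2] for u in range(640)] for v in range(400)])
    m=near(Wz,(498,-179),75)&(p.sum(-1)>330)
    print('ring',circ(Wz[m]),m.sum())
    for nm,uv in (('scene',[(430,232),(453,260)]),('side',[(246,140),(254,113)])):
        if nm==n:
            for u,v in uv: print('can', W[v,u])
    # cubby top
    m=near(W,(670,160),130)&(abs(W[...,2]-150)<4)
    print('cubby',cv2.minAreaRect(W[m][:,:2].astype('f4')),m.sum())
    m=near(W,(515,250),110)&(abs(W[...,2]-130)<4)&(W[...,1]>225)
    X=W[m][:,:2]; print('doortop',cv2.minAreaRect(X.astype('f4')),len(X)) if len(X)>5 else 0
    m=near(W,(400,280),120)&(W[...,1]>150)&(W[...,2]<100)&(W[...,2]>60)&(W[...,0]<410)
    print('cans',W[m].min(0),W[m].max(0))
    if n=='scene':
        cv2.imwrite('pics/crop.png',cv2.resize(p[190:310,290:490],None,fx=3.5,fy=3.5,interpolation=cv2.INTER_CUBIC)[:,:,::-1])
E
```

```text
[-0.   1.   0.1 -0. ] [[ 1.   0.2 -0. ]
 [ 0.2 -1.   0. ]
 [-0.  -0.  -1. ]]
scene (array([505.3,  98.4,  35.6]), np.float64(130.24063169814056), np.int64(445))Traceback (most recent call last):
  File "<stdin>", line 10, in <module>
  File "h.py", line 11, in onz
    o,r=ray(n,uv); return o+r*(z-o[2])/r[2]
        ~~~^^^^^^
  File "h.py", line 8, in ray
    c=ctrl.calibration(n); V=np.array(c['view']); R,t=V[:3,:3],V[:3,3]
ValueError: time passes only in moves, steps and waits
```

```bash
sed -i 's/ctrl\.calibration(n)/cal(n)/; ' h.py; sed -i '2a import functools\n@functools.lru_cache(None)\ndef cal(n): return ctrl.calibration(n)' h.py
python3 - <<'E'
from h import *
np.set_printoptions(precision=1,suppress=True)
for n in('scene','side'):
    p,d=cap(n); W=cloud(n,d)
    print(n,canister(n,d,(509,97)))
    Wz=np.array([[onz(n,(u,v),50)[:2] for u in range(640)] for v in range(400)])
    m=near(Wz,(498,-179),75)&(p.astype(int).sum(-1)>330)
    print('ring',circ(Wz[m]),m.sum())
    m=near(W,(670,160),130)&(abs(W[...,2]-150)<4)
    print('cubby',cv2.minAreaRect(W[m][:,:2].astype('f4')),m.sum())
    m=near(W,(515,250),110)&(abs(W[...,2]-130)<4)&(W[...,1]>225)
    X=W[m][:,:2]; print('doortop',cv2.minAreaRect(X.astype('f4')),len(X)) if len(X)>5 else 0
    hsv=cv2.cvtColor(p,cv2.COLOR_RGB2HSV).astype(int)
    for nm,c in(('green',(hsv[...,0]>45)&(hsv[...,0]<80)),('red',(hsv[...,0]<5)|(hsv[...,0]>175))):
        m=c&(hsv[...,1]>150)&near(W,(380,230),120)&(W[...,2]>76)
        print(nm,circ(W[m][:,:2]),W[m].min(0),W[m].max(0)) if m.sum()>5 else print(nm,'none')
    if n=='scene':
        cv2.imwrite('pics/crop.png',cv2.resize(p[190:310,290:490],None,fx=3.5,fy=3.5,interpolation=cv2.INTER_CUBIC)[:,:,::-1])
E
```

```text
scene (array([505.3,  98.7,  35.7]), np.float64(130.33496902805544), np.int64(453))
ring [ 496.  -178.8   51.8] 221
cubby ((675.4969482421875, 151.3635711669922), (201.74354553222656, 169.1383514404297), 85.64419555664062) 3685
doortop ((526.099609375, 247.52598571777344), (196.92356872558594, 17.186656951904297), 0.10375027358531952) 327
green [338.9 150.6  26.8] [311.2 121.5  77.5] [367.5 177.   84.2]
red [350.9 255.7  24.6] [314.9 222.6  76. ] [383.7 290.1  87.1]
side (array([505.3,  93.7,  35.6]), np.float64(129.9594781736166), np.int64(563))
ring [ 496.9 -177.9   51.8] 616
cubby ((676.3208618164062, 149.63636779785156), (202.2240447998047, 167.73902893066406), 85.52727508544922) 3167
doortop ((512.7762451171875, 245.90328979492188), (19.053499221801758, 170.54913330078125), 89.00144958496094) 281
green [336.6 146.8  21.3] [302.8 115.   76.1] [367.6 175.4  86.3]
red [348.4 250.7  25.2] [315.  215.6  76.1] [382.6 286.4  85.3]
```

View pics/crop.png

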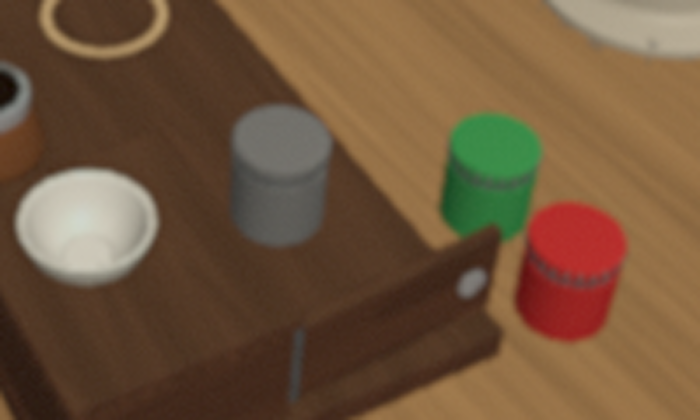

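The crop shows the grey ribbed-cap canister, at scene pixel (365,240), on the shelf between the ring and the open door. The green and red look-alikes stand on the table. The canister is at about (505,96) and the ring at (496.5,-178.5). Next I'll move to the door side of the canister.

{"fn": "send_rows", "kwargs": {"targets": [{"offset": [37.7, 67.4, 2], "spin": 1.37}, {"offset": [37.7, 67.4, 2], "spin": 1.37}, {"offset": [37.7, 67.4, 2], "spin": 1.37}, {"offset": [37.7, 67.4, 2], "spin": 1.37}, {"offset": [37.7, 67.4, 2], "spin": 1.37}, {"offset": [37.7, 67.4, 2], "spin": 1.37}, {"offset": [37.7, 67.4, 2], "spin": 1.37}, {"offset": [37.7, 67.4, 2], "spin": 1.37}], "grip": 0.5, "squeeze": 20}}

```text
time_s: 2.22
eef_pos: [291.3, -216.4, 240.2]
ee_rot: [0.0, 0.81, 0.586, 0.0]
force: [0.9, -0.7, -0.8]
grip_width: 0.5
grip_force: 0.0
```

{"fn": "send_rows", "kwargs": {"targets": [{"offset": [21.4, 38.1, -1], "spin": 0.29}, {"offset": [21.4, 38.1, -1], "spin": 0.29}, {"offset": [21.4, 38.1, -1], "spin": 0.29}, {"offset": [21.4, 38.1, -1], "spin": 0.29}, {"offset": [21.4, 38.1, -1], "spin": 0.29}, {"offset": [21.4, 38.1, -1], "spin": 0.29}, {"offset": [21.4, 38.1, -1], "spin": 0.29}, {"offset": [21.4, 38.1, -1], "spin": 0.29}]}}

```text
time_s: 2.88
eef_pos: [454.7, 74.6, 232.4]
ee_rot: [0.0, 0.719, 0.695, 0.0]
force: [1.7, -1.0, 0.3]
grip_width: 0.499
grip_force: 0.0
```

{"fn": "send_rows", "kwargs": {"targets": [{"offset": [21.4, 38.1, -1], "spin": 0}, {"offset": [0, 0, 0], "spin": 0}]}}

```text
time_s: 3.05
eef_pos: [457.2, 85.9, 228.9]
ee_rot: [-0.003, 0.711, 0.703, -0.0]
force: [1.3, -2.7, 0.3]
grip_width: 0.503
grip_force: 0.0
```

{"fn": "send_rows", "kwargs": {"targets": [{"offset": [2.4, 4.0, 0], "spin": 0}, {"offset": [4.8, 8.1, 0], "spin": -0.02}, {"offset": [4.8, 8.1, 0], "spin": -0.02}, {"offset": [4.8, 8.1, 0], "spin": -0.02}]}}

```text
time_s: 3.38
eef_pos: [502.8, 155.0, 231.8]
ee_rot: [-0.0, 0.725, 0.689, 0.0]
force: [0.1, 0.1, 0.6]
grip_width: 0.498
grip_force: 0.0
```

{"fn": "send_rows", "kwargs": {"targets": [{"offset": [0.4, 1.2, 0], "spin": 0.02}, {"offset": [0.4, 1.2, -3.5], "spin": 0.02}, {"offset": [0.4, 1.2, -7], "spin": 0.02}, {"offset": [0.4, 1.2, -10.5], "spin": 0.02}, {"offset": [0.4, 1.2, -13.5], "spin": 0.02}, {"offset": [0.4, 1.2, -15.5], "spin": 0.02}, {"offset": [0.4, 1.2, -16], "spin": 0.02}, {"offset": [0.4, 1.2, -16], "spin": 0.02}]}}

```text
time_s: 4.05
eef_pos: [505.6, 165.1, 71.7]
ee_rot: [-0.001, 0.719, 0.695, -0.001]
force: [0.3, -0.0, 0.6]
grip_width: 0.495
grip_force: 0.0
```

Run:
```python
from h import *
p,d=cap('side'); print(canister('side',d,(505,96)), ctrl.sense()['eef_pos'],ctrl.sense()['force'])
cv2.imwrite('pics/s1.png',cv2.resize(p[60:230,230:430],None,fx=3,fy=3)[:,:,::-1])
```

```text
(array([505.39464432,  93.30895935,  35.89737171]), np.float64(130.03636562955234), np.int64(576)) [506.41439542 165.20659863  73.06012522] [ 1.11007781 -0.79151048 -0.01577356]
```

View pics/s1.png

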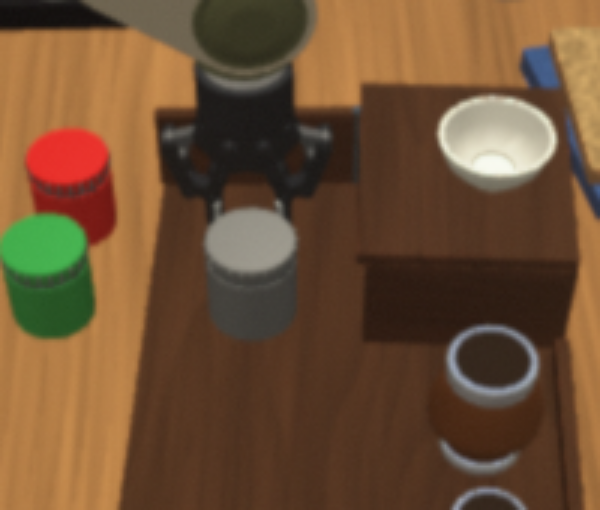

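The open fingertips straddle the canister on its door side, clear of everything. Now I'll push slowly towards -y.

{"fn": "send_rows", "kwargs": {"targets": [{"offset": [0, -0.7, 0], "spin": 0}, {"offset": [0, -1.4, 0], "spin": 0}, {"offset": [-0.1, -2.0, 0], "spin": 0}, {"offset": [-0.1, -2.4, 0], "spin": 0}, {"offset": [-0.1, -2.8, 0], "spin": 0}, {"offset": [-0.1, -3.2, 0], "spin": 0}, {"offset": [-0.1, -3.6, 0], "spin": 0}, {"offset": [-0.1, -4.1, 0], "spin": 0}]}}

```text
time_s: 4.77
eef_pos: [505.3, 124.2, 72.6]
ee_rot: [0.0, 0.719, 0.695, 0.0]
force: [0.8, 4.3, 3.7]
grip_width: 0.5
grip_force: 0.1
```

{"fn": "send_rows", "kwargs": {"targets": [{"offset": [0, -0.6, 0], "spin": 0}, {"offset": [0, -1.2, 0], "spin": 0}, {"offset": [-0.1, -1.8, 0], "spin": 0}, {"offset": [-0.1, -2.4, 0], "spin": 0}, {"offset": [-0.1, -3.0, 0], "spin": 0}, {"offset": [-0.1, -3.6, 0], "spin": 0}, {"offset": [-0.1, -4.2, 0], "spin": 0}, {"offset": [-0.1, -4.8, 0], "spin": 0}]}}

```text
time_s: 5.43
eef_pos: [504.1, 75.7, 72.3]
ee_rot: [-0.0, 0.719, 0.695, 0.0]
force: [0.4, 4.5, 4.3]
grip_width: 0.496
grip_force: 0.0
```

Run:
```python
from h import *
s=ctrl.sense(); print(s['eef_pos'],s['force'])
y=s['eef_pos'][1]-42
for n in('side','scene'):
    p,d=cap(n); print(n,canister(n,d,(504,y)))
```

```text
[504.08797008  75.66913936  72.33057198] [0.3562608  4.53931908 4.28124515]
side (array([504.01805634,  38.43672741,  41.43891826]), np.float64(130.596961311938), np.int64(735))
scene (array([512.23104824,  12.10850463,  13.47271124]), np.float64(130.1105606331724), np.int64(106))
```

{"fn": "send_rows", "kwargs": {"targets": [{"offset": [0, -0.6, 0], "spin": 0}, {"offset": [0, -1.2, 0], "spin": 0}, {"offset": [-0.1, -1.8, 0], "spin": 0}, {"offset": [-0.1, -2.4, 0], "spin": 0}, {"offset": [-0.1, -3.0, 0], "spin": 0}, {"offset": [-0.1, -3.6, 0], "spin": 0}, {"offset": [-0.2, -4.2, 0], "spin": 0}, {"offset": [-0.2, -4.8, 0], "spin": 0}]}}

```text
time_s: 6.2
eef_pos: [501.9, 27.6, 72.2]
ee_rot: [-0.0, 0.719, 0.695, -0.0]
force: [0.8, 3.7, 2.0]
grip_width: 0.503
grip_force: 0.4
```

{"fn": "send_rows", "kwargs": {"targets": [{"offset": [0, -0.6, 0], "spin": 0}, {"offset": [0, -1.2, 0], "spin": 0}, {"offset": [-0.1, -1.8, 0], "spin": 0}, {"offset": [-0.1, -2.4, 0], "spin": 0}, {"offset": [-0.1, -3.0, 0], "spin": 0}, {"offset": [-0.1, -3.6, 0], "spin": 0}, {"offset": [-0.1, -4.2, 0], "spin": 0}, {"offset": [-0.1, -4.8, 0], "spin": 0}]}}

```text
time_s: 6.87
eef_pos: [501.1, -20.3, 72.3]
ee_rot: [-0.0, 0.719, 0.695, -0.0]
force: [0.6, 2.8, 2.4]
grip_width: 0.501
grip_force: 0.4
```

{"fn": "send_rows", "kwargs": {"targets": [{"offset": [0, -0.6, 0], "spin": 0}, {"offset": [0, -1.2, 0], "spin": 0}, {"offset": [-0.1, -1.8, 0], "spin": 0}, {"offset": [-0.1, -2.4, 0], "spin": 0}, {"offset": [-0.1, -3.0, 0], "spin": 0}, {"offset": [-0.1, -3.6, 0], "spin": 0}, {"offset": [-0.1, -4.2, 0], "spin": 0}, {"offset": [-0.1, -4.8, 0], "spin": 0}]}}

```text
time_s: 7.53
eef_pos: [500.1, -68.3, 72.3]
ee_rot: [-0.0, 0.719, 0.695, -0.0]
force: [-0.2, 3.2, 1.7]
grip_width: 0.502
grip_force: 0.4
```

{"fn": "send_rows", "kwargs": {"targets": [{"offset": [0, -0.6, 0], "spin": 0}, {"offset": [0, -1.2, 0], "spin": 0}, {"offset": [-0.1, -1.8, 0], "spin": 0}, {"offset": [-0.1, -2.3, 0], "spin": 0}, {"offset": [-0.1, -2.7, 0], "spin": 0}, {"offset": [-0.1, -3.1, 0], "spin": 0}, {"offset": [-0.1, -3.5, 0], "spin": 0}, {"offset": [-0.1, -3.9, 0], "spin": 0}]}}

```text
time_s: 8.2
eef_pos: [499.1, -107.0, 72.3]
ee_rot: [-0.0, 0.719, 0.695, -0.0]
force: [-0.8, 2.9, 2.6]
grip_width: 0.499
grip_force: 0.4
```

Run:
```python
from h import *
s=ctrl.sense(); print(s['eef_pos'],s['force'])
for n in('side','scene'):
    p,d=cap(n); W=cloud(n,d); c=(500,s['eef_pos'][1]-40)
    m=near(W,c,60)&(abs(W[...,2]-130)<5)&(W[...,1]<c[1]+5)
    print(n,m.sum(),W[m].min(0),W[m].max(0))
    u,v=map(int,px(n,(500,c[1],90)))
    cv2.imwrite(f'pics/{n}2.png',cv2.resize(p[v-60:v+60,u-80:u+80],None,fx=4,fy=4,interpolation=cv2.INTER_CUBIC)[:,:,::-1])
```

```text
[ 499.10868653 -107.01987455   72.30055848] [-0.84293369  2.92973343  2.55827776]
side 558 [ 460.82131935 -186.10398413  125.02159589] [ 532.32324554 -142.02554689  134.61915161]
scene 16 [ 501.74752447 -182.8212034   128.38167092] [ 522.08003694 -143.15489739  134.0870808 ]
```

View pics/side2.png

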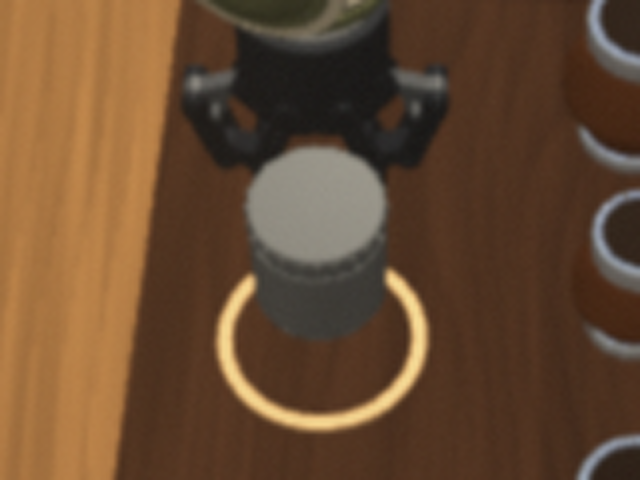

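The cap is upright, and the base's leading edge (crop 318,337) has reached about the middle of the ring, so roughly 30 mm remain. I'll push most of that, then back off and measure.

{"fn": "send_rows", "kwargs": {"targets": [{"offset": [0, -0.4, 0], "spin": 0}, {"offset": [0, -0.8, 0], "spin": 0}, {"offset": [0, -1.2, 0], "spin": 0}, {"offset": [0, -1.6, 0], "spin": 0}, {"offset": [0, -2.0, 0], "spin": 0}, {"offset": [0, -2.3, 0], "spin": 0}, {"offset": [0, -2.6, 0], "spin": 0}, {"offset": [0, -2.8, 0], "spin": 0}]}}

```text
time_s: 8.97
eef_pos: [499.1, -135.1, 72.3]
ee_rot: [0.0, 0.719, 0.695, 0.0]
force: [-0.4, 2.8, 1.5]
grip_width: 0.5
grip_force: 0.5
```

{"fn": "send_rows", "kwargs": {"targets": [{"offset": [0, 0, 0], "spin": 0}, {"offset": [0, 0.4, 0], "spin": 0}, {"offset": [0, 1.4, 0], "spin": 0}, {"offset": [0, 3.0, 0], "spin": 0}, {"offset": [0, 5, 0], "spin": 0}, {"offset": [0, 7, 0], "spin": 0}, {"offset": [0, 7, 0], "spin": 0}]}}

```text
time_s: 9.55
eef_pos: [498.6, -61.4, 72.2]
ee_rot: [-0.0, 0.718, 0.696, -0.0]
force: [0.1, -0.7, -0.4]
grip_width: 0.499
grip_force: 0.0
```

Run:
```python
from h import *
np.set_printoptions(precision=1,suppress=True)
s=ctrl.sense(); print(s['eef_pos'],s['force']); I=[]
for n in('side','scene'):
    p,d=cap(n); print(n,canister(n,d,(497,-177)))
    W=cloud(n,d); m=near(W,(497,-177),30)&(abs(W[...,2]-130)<6)
    print('plane',np.linalg.lstsq(np.c_[W[m][:,:2],np.ones(m.sum())],W[m][:,2],rcond=None)[0][:2]*57.3)
    u,v=map(int,px(n,(500,-178,70)))
    q=p[v-50:v+50,u-60:u+60].copy(); I.append(cv2.resize(q,(400,333),interpolation=cv2.INTER_CUBIC))
cv2.imwrite('pics/r3.png',np.hstack(I)[:,:,::-1])
```

```text
[498.6 -61.4  72.2] [ 0.1 -0.7 -0.4]
side (array([ 497.1, -175.6,   35.5]), np.float64(129.64109070288032), np.int64(866))
plane [0. 0.]
scene (array([ 498.8, -172.8,   33.8]), np.float64(130.4378396800521), np.int64(246))
plane [-1.  -0.2]
```

View pics/r3.png

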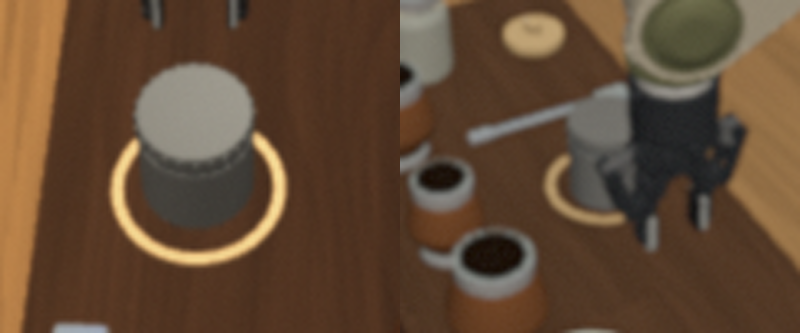

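The side view shows the base's front edge at (195,224) and the ring's inner edge at (195,252), a gap of about 20 mm where 12 mm is ideal. The canister is still about 6 mm short, so I'll nudge it that far, then back off and rise for a clear view.

{"fn": "send_rows", "kwargs": {"targets": [{"offset": [-0.1, -2, 0], "spin": 0}, {"offset": [-0.1, -4, 0], "spin": 0}, {"offset": [-0.1, -5.5, 0], "spin": 0}, {"offset": [-0.1, -6.6, 0], "spin": 0}, {"offset": [-0.1, -7.2, 0], "spin": 0}, {"offset": [-0.1, -7.6, 0], "spin": 0}, {"offset": [-0.1, -8.0, 0], "spin": 0}, {"offset": [-0.1, -8.0, 0], "spin": 0}]}}

```text
time_s: 10.32
eef_pos: [498.1, -144.9, 72.3]
ee_rot: [0.0, 0.719, 0.695, -0.0]
force: [0.1, 0.2, 0.7]
grip_width: 0.499
grip_force: 0.0
```

{"fn": "send_rows", "kwargs": {"targets": [{"offset": [0, 0.4, 0], "spin": 0}, {"offset": [0, 1.4, 0], "spin": 0}, {"offset": [0, 3.4, 0], "spin": 0}, {"offset": [0, 6, 0], "spin": 0}, {"offset": [0, 9, 3], "spin": 0}, {"offset": [0, 12, 6], "spin": 0}, {"offset": [0, 15, 9], "spin": 0}, {"offset": [0, 17, 12], "spin": 0}]}}

```text
time_s: 10.98
eef_pos: [497.0, 28.4, 193.4]
ee_rot: [-0.0, 0.718, 0.696, -0.0]
force: [1.5, 0.7, 0.4]
grip_width: 0.503
grip_force: 0.0
```

{"fn": "send_rows", "kwargs": {"targets": [{"offset": [-2, 2.5, 2.5], "spin": 0}, {"offset": [-4, 5, 5], "spin": 0}, {"offset": [-6, 7.5, 5], "spin": 0}, {"offset": [-8, 10, 5], "spin": 0}, {"offset": [-8, 13, 5], "spin": 0}, {"offset": [-8, 17, 5], "spin": 0}, {"offset": [-8, 20, 5], "spin": 0}, {"offset": [-8, 20, 5], "spin": 0}], "grip": 0}}

```text
time_s: 11.65
eef_pos: [416.7, 229.8, 242.1]
ee_rot: [-0.0, 0.717, 0.697, 0.0]
force: [1.4, -0.1, 0.4]
grip_width: -0.004
grip_force: 0.0
```

Run:
```python
from h import *
np.set_printoptions(precision=1,suppress=True)
s=ctrl.sense(); print(s['eef_pos'],s['ee_rot'],s['joints']); I=[]
for n in('side','scene'):
    p,d=cap(n); c,z,k=canister(n,d,(497,-180)); print(n,c,z)
    print('place',[(onz(n,e['uv'],50)[:2],e['conf']) for e in ctrl.place_of(n,'canister')[:3]])
    print('edge',[(onz(n,e['uv'],91)[:2],e['conf']) for e in ctrl.place_of(n,'door_edge')[:1]])
    u,v=map(int,px(n,(500,-178,70)))
    q=cv2.resize(p[v-50:v+50,u-60:u+60],(400,333),interpolation=cv2.INTER_CUBIC)
    I.append(q)
cv2.imwrite('pics/r4.png',np.hstack(I)[:,:,::-1])
```

```text
[416.7 229.8 242.1] [-0.   0.7  0.7  0. ] [0.3 0.2 1.6 0.  1.3 0.3]
side [ 495.9 -185.7   35.5] 129.6124074737884
place [(array([342.9,  98.4]), 0.97), (array([ 497.6, -178.8]), 0.74), (array([345.4, 200.3]), 0.57)]
edge [(array([424.8, 244.8]), 0.79)]
scene [ 495.5 -180.6   36. ] 130.23042028158952
place [(array([ 508.1, -172.3]), 0.97), (array([373.5, 183.5]), 0.97), (array([386.5, 284.4]), 0.82)]
edge [(array([425.9, 253.1]), 0.64)]
```

View pics/r4.png

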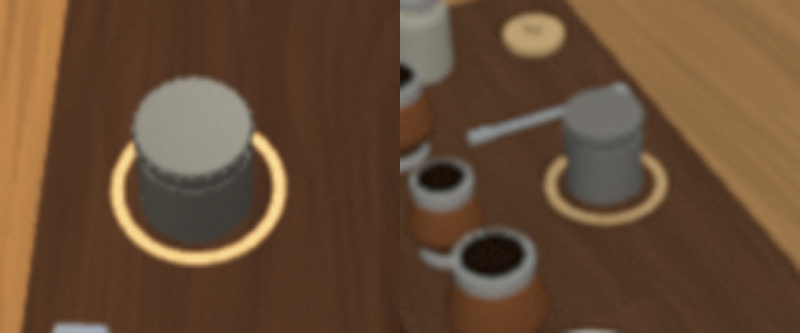

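Both views show the whole base inside the ring: side front edge (195,241) against the inner ring at 252, and scene gaps of about 14 px left and 16 px right. It is upright and only 2–3 mm off centre. Next is the door, and I'll compute the push path for it.

Run:
```python
import numpy as np
H=np.array([598,245]);r=120
for g,ph in [(28,178.3),(3,178.3)]+[(0,a) for a in np.linspace(182,265.6,15)]:
    a=np.radians(ph); d=np.array([np.cos(a),np.sin(a)]); n=np.array([d[1],-d[0]])
    print(round(ph,1),np.round(H+r*d+(17+g)*n,0),round(a-np.radians(178.3),2))
```

```text
178.3 [479. 294.] 0.0
178.3 [479. 269.] 0.0
182.0 [477. 258.] 0.06
188.0 [477. 245.] 0.17
193.9 [477. 233.] 0.27
199.9 [479. 220.] 0.38
205.9 [483. 208.] 0.48
211.9 [487. 196.] 0.59
217.8 [493. 185.] 0.69
223.8 [500. 174.] 0.79
229.8 [508. 164.] 0.9
235.7 [516. 155.] 1.0
241.7 [526. 147.] 1.11
247.7 [537. 140.] 1.21
253.7 [548. 135.] 1.32
259.6 [560. 130.] 1.42
265.6 [572. 127.] 1.52
```

{"fn": "send_rows", "kwargs": {"targets": [{"offset": [3, 3, 0], "spin": 0}, {"offset": [6, 6.3, 0], "spin": 0}, {"offset": [6, 6.3, 0], "spin": 0}, {"offset": [6, 6.3, -4], "spin": 0}, {"offset": [6, 6.3, -8], "spin": 0}, {"offset": [6, 6.3, -11.5], "spin": 0}, {"offset": [6, 6.3, -14], "spin": 0}, {"offset": [6, 6.3, -14.7], "spin": 0}]}}

```text
time_s: 12.62
eef_pos: [476.4, 286.7, 91.4]
ee_rot: [-0.001, 0.72, 0.694, -0.003]
force: [-1.0, -0.5, -0.7]
grip_width: 0.0
grip_force: 0.0
```

{"fn": "send_rows", "kwargs": {"targets": [{"offset": [0, -1.3, 0], "spin": 0}, {"offset": [0, -2.4, 0], "spin": 0.03}, {"offset": [0, -3.5, 0], "spin": 0.06}, {"offset": [0, -4.2, 0], "spin": 0.11}, {"offset": [0, -4.8, 0], "spin": 0.17}, {"offset": [0, -5.4, 0], "spin": 0.22}, {"offset": [0, -6.0, 0], "spin": 0.27}, {"offset": [0.1, -6.6, 0], "spin": 0.33}]}}

```text
time_s: 13.28
eef_pos: [480.2, 221.1, 97.7]
ee_rot: [0.001, 0.594, 0.804, 0.001]
force: [-1.5, 0.8, 0.5]
grip_width: -0.002
grip_force: 0.3
```

{"fn": "send_rows", "kwargs": {"targets": [{"offset": [0.2, -0.6, 0], "spin": 0.05}, {"offset": [0.4, -1.2, 0], "spin": 0.1}, {"offset": [0.6, -1.8, 0], "spin": 0.16}, {"offset": [0.8, -2.4, 0], "spin": 0.21}, {"offset": [1.1, -3.0, 0], "spin": 0.26}, {"offset": [1.4, -3.5, 0], "spin": 0.31}, {"offset": [1.7, -4.0, 0], "spin": 0.36}, {"offset": [2.1, -4.6, 0], "spin": 0.41}]}}

```text
time_s: 13.95
eef_pos: [501.1, 175.2, 97.6]
ee_rot: [0.001, 0.418, 0.908, 0.001]
force: [0.8, 0.7, -0.4]
grip_width: 0.004
grip_force: 0.3
```

{"fn": "send_rows", "kwargs": {"targets": [{"offset": [0.4, -0.5, 0], "spin": 0.05}, {"offset": [0.8, -1.0, 0], "spin": 0.11}, {"offset": [1.2, -1.4, 0], "spin": 0.16}, {"offset": [1.6, -1.9, 0], "spin": 0.21}, {"offset": [2.1, -2.3, 0], "spin": 0.27}, {"offset": [2.6, -2.7, 0], "spin": 0.32}, {"offset": [3.1, -3.0, 0], "spin": 0.37}, {"offset": [3.7, -3.4, 0], "spin": 0.42}]}}

```text
time_s: 14.62
eef_pos: [538.1, 141.1, 97.7]
ee_rot: [0.002, 0.22, 0.976, 0.0]
force: [-0.7, 1.1, 0.6]
grip_width: -0.001
grip_force: 0.3
```

{"fn": "send_rows", "kwargs": {"targets": [{"offset": [0.6, -0.3, 0], "spin": 0.05}, {"offset": [1.1, -0.5, 0], "spin": 0.1}, {"offset": [1.6, -0.75, 0], "spin": 0.15}, {"offset": [2.1, -1.0, 0], "spin": 0.2}, {"offset": [2.5, -1.1, 0], "spin": 0.24}, {"offset": [2.8, -1.2, 0], "spin": 0.27}, {"offset": [3.0, -1.3, 0], "spin": 0.3}]}}

```text
time_s: 15.2
eef_pos: [568.2, 128.0, 97.8]
ee_rot: [0.002, 0.072, 0.997, 0.0]
force: [-1.1, -0.1, -0.3]
grip_width: 0.003
grip_force: 0.2
```

{"fn": "send_rows", "kwargs": {"targets": [{"offset": [0.2, 0, 0], "spin": 0}, {"offset": [0.3, 0, 0], "spin": 0}, {"offset": [0.3, 0, 0], "spin": 0}]}}

```text
time_s: 15.45
eef_pos: [570.7, 128.8, 96.5]
ee_rot: [0.001, 0.073, 0.997, 0.0]
force: [-0.5, 0.7, -0.6]
grip_width: -0.0
grip_force: 0.0
```

{"fn": "send_rows", "kwargs": {"targets": [{"offset": [0.2, 0, 0], "spin": 0}, {"offset": [0.3, 0, 0], "spin": 0}, {"offset": [0.3, 0, 0], "spin": 0}]}}

```text
time_s: 15.7
eef_pos: [572.4, 129.2, 95.6]
ee_rot: [-0.001, 0.072, 0.997, -0.0]
force: [-6.5, -1.1, 4.7]
grip_width: 0.002
grip_force: 2.9
```

{"fn": "send_rows", "kwargs": {"targets": [{"offset": [0.2, 0, 0], "spin": 0}, {"offset": [0.3, 0, 0], "spin": 0}, {"offset": [0.3, 0, 0], "spin": 0}]}}

```text
time_s: 15.95
eef_pos: [572.6, 129.3, 95.5]
ee_rot: [-0.005, 0.072, 0.997, -0.001]
force: [-24.9, -3.6, 15.1]
grip_width: 0.003
grip_force: 11.7
```

The force rises against a firm stop at x≈572.6, so the door is shut. I'll back off straight out and verify.

{"fn": "send_rows", "kwargs": {"targets": [{"offset": [-0.4, 0, 0], "spin": 0}, {"offset": [-1.0, 0, 0], "spin": 0}, {"offset": [-2.5, 0, 0], "spin": 0}, {"offset": [-5, 0, 0], "spin": 0}, {"offset": [-8, 0, 2], "spin": 0}, {"offset": [-11, 0, 6], "spin": 0}, {"offset": [-14, 0, 10], "spin": 0}, {"offset": [-15, 0, 13], "spin": 0}]}}

```text
time_s: 16.62
eef_pos: [426.1, 129.3, 220.4]
ee_rot: [-0.001, 0.072, 0.997, -0.0]
force: [1.0, -0.3, 0.6]
grip_width: -0.001
grip_force: 0.0
```

Run:
```python
from h import *
np.set_printoptions(precision=1,suppress=True)
s=ctrl.sense(); print(s['time_s'],s['eef_pos'],s['force'])
for n in('side','scene'):
    p,d=cap(n,n+'5.png'); print(n,canister(n,d,(497,-180)))
    for k,z in(('door_edge',91),('gourd_large',50),('bowl',150)): print(k,[(onz(n,e['uv'],z)[:2],round(e['conf'],2)) for e in ctrl.place_of(n,k)[:1]])
    W=cloud(n,d); m=near(W,(590,160),120)&(W[...,2]>70)&(W[...,2]<125)&(W[...,0]<610)&(W[...,0]>570)&(W[...,1]<235)
    if m.sum()>20: print('doorface',np.polyfit(W[m][:,1],W[m][:,0],1),m.sum())
```

```text
16.6167 [426.1 129.3 220.4] [ 1.  -0.3  0.6]
side (array([ 495.8, -185.6,   35.4]), np.float64(129.81570818272496), np.int64(878))
door_edge [(array([582.4,  70.2]), 0.74)]
gourd_large [(array([683.9, -48.8]), 0.56)]
bowl [(array([698. , 149.1]), 0.97)]
doorface [ -0.5 625.3] 210
scene (array([ 495.5, -180.8,   36.1]), np.float64(130.16769811612056), np.int64(303))
door_edge []
gourd_large [(array([679.4, -39.2]), 0.76)]
bowl []
```

View pics/side5.png

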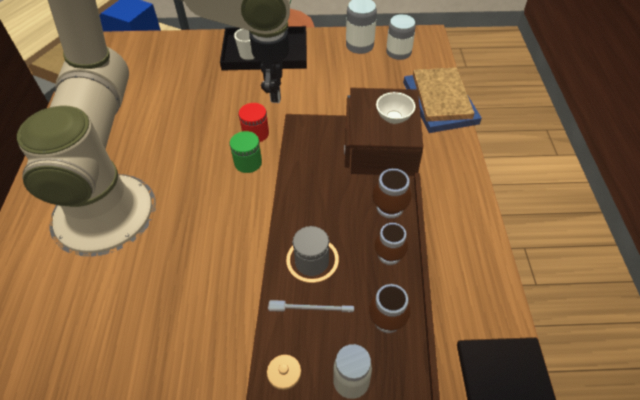

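The final side view shows the canister upright in the ring at (312,250). The door is shut at (347,155), with its edge at about (582,70), which matches the shut position. The gourds, bombilla, lid, jar and bowl are where they were.

```bash
python3 -c "
from rig import ctrl
print(ctrl.finish_job())"
```

```text
the job is handed in; nothing more can be done
None
```

The grey canister stands upright with its whole base inside the ring. The door was then pushed shut against its stop, nothing else on the shelf was moved, and the job was handed in at about 17 s.

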